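Clear the antenna measuring mat and present a tile to the horn

TASK

Clear the mat under the brass horn: stack the blue and the red case, one by one in either order, squarely and flush on the grey case, which stays where it is. Then take the antenna tile with the orange tab out of the rack and hold it in the air 12 cm in front of the horn's mouth, centred on the horn's axis and square to it (leaning as the horn dips), tab end up and patch side facing the horn; finish while still holding it there, still. Do not touch the horn, and leave the other tiles, the mouse and the bottle alone.

Things in the scene. Friction and masses are not known exactly. Their poses are not given: they have to be found in the camera images.
- case_base: Grey closed metal case with black ends, 90 x 50 x 36 mm (its x, y, z), loose, 0.25 kg, alone on the table: the bottom of the column. Origin at the centre of its underside, z up, x along its long side.
- case_blue: Blue closed case of the same size, 90 x 50 x 36 mm, about 0.25 kg, lying on the black mat. Origin at the centre of its underside, x along its long side; flat top, can be gripped across its 50 mm width.
- case_red: Red closed case, in all else the same as the blue one, also on the mat.
- stand: Fixed measuring stand: a black mat 260 x 300 mm (x, y), 3 mm thick, with yellow edge lines; origin at the mat's centre on the table. At its +x end, 190 mm from the origin, a foot (100 x 140 x 14 mm) and a mast that carries the horn 290 mm above the table.
- horn: Brass flared horn on the mast, fixed in aim for the job: must not be touched. Origin at its pivot, 190 mm from the mat's centre and 290 mm above the table; it looks along its own -x, over the mat, and dips below level by an angle that differs from job to job (about 6 to 26 degrees); z is its up direction (leaning as it dips), y across it.
- horn_mouth (a point): Centre of the horn's open mouth (about 70 mm wide and 57 mm high outside), 90 mm from the pivot along the horn's -x; same axes as horn. The tile's face centre is wanted 120 mm out from here along -x.
- rack: Fixed grey plastic rack, 190 x 84 mm, 24 mm high, with three upright slots in a row along its x (at -75, 0 and +75 mm); each slot is 13 mm wide along x and its floor is 6 mm above the table. Origin at the centre of its underside. Slot walls reach 24 mm above the table.
- tile: Antenna tile to present, loose in any slot, 0.12 kg: plate 64 x 64 mm (y, z), 10 mm thick (x), with a grip tab on top 30 mm wide (y), 10 mm thick, from 64 to 92 mm above its bottom. Origin: centre of its bottom edge, z up. Front (-x): aluminium, copper clover, orange tab. Back (+x): black, brass connector 8 mm long. In the rack it faces the rack's -x (left and back to the robot).
- tile_face (a point): Centre of the copper clover patch on the tile's front face: 5 mm to -x and 32 mm up from tile's origin, same axes.
- tile_aim (a point): Point in the air 120 mm straight out from the patch (along the tile's -x); in the wanted pose it lies on the horn's mouth centre.
- tile_tab (a point): Middle of the tile's orange grip tab, 78 mm above the tile's bottom; pinch the tab's 10 mm thickness (tile x) from above.
- tile_white: Bystander: same size of tile, white tab and white square patch, in another slot. Origin as for tile.
- tile_green: Bystander: same size of tile, green tab and steel clover patch, in another slot. Origin as for tile.
- mouse: Bystander: black computer mouse, 105 x 60 x 34 mm, loose on the table; origin at the centre of its underside.
- bottle: Bystander: water bottle, 64 mm across, 200 mm tall, red cap, standing loose; origin at the centre of its underside.

How it is judged:
By the outcome, as a careful person would: the job done as asked, in the order asked, and still so for the second after the job is handed in, while the arm keeps its last pose, push and grip.
It also fails if it takes over 72 s, if anything falls off the work surface, if the arm or the gripper's body presses on something with over 40 N, if the wrist force passes 120 N, or if a joint passes its speed limit or range.

ROBOT

A 6-joint arm with a two-finger parallel gripper is mounted at the origin on the work surface. World frame = base frame: x ahead of the robot, y to its left, z up, the work surface at z = 0. Lengths are in m, angles in rad, forces in N, time in s.
With the tool pointing down it reaches from about 0.375 to 0.9 m from the base axis. Payload 3.1 kg.
Tool frame: the origin (TCP) lies at the centre of the arm's flange, where the gripper is bolted on; the fingertips stand robot.tip_extent ahead of it and the grasp point (between the pads) lies 164 mm ahead of it (robot.tip_extent is the distance from the TCP to the fingertips, in m); z points along the fingers, y is the line along which they close (so a half turn about z gives the same grasp; the last joint's range is limited). The gripper opens to 87 mm and grips with 3 to 60 N. Pads are 19 mm wide; open, the fingers measure 117 mm over their backs; the gripper's body (75 mm by 190 mm) begins 51 mm behind the grasp point.
Start: joints at [1.034, 0.527, 1.433, -0, 1.181, -0.178], TCP at [0.219, 0.585, 0.405] pointing down, gripper open.
Joint ranges: [-3.08, 3.08], [-0.75, 2.2], [0.22, 2.44], [-1.43, 4.57], [0, 2.65], [-2.85, 2.85]. Speed limits (rad/s): [2.79, 2.79, 3.14, 3.14, 3.14, 3.14].

INTERFACE

Orientations are given as a unit quaternion [x, y, z, w].
In Python, from rig import get_obs, camera, hand_in, cut_out, robot gives the robot as it stands.
- The arm moves only by the tool step_arm, never from a script. Its argument "rows" is a list of rows, each a list of 6 numbers: the shift along the world's x, y, z in m, then the turn, a rotation vector about the world's x, y, z in degrees. A call has 1 to 12 rows; each row shifts and turns the commanded pose from where the row before left it; what a row does not reach is not made up. A row lasts 1/8 s, in which the tool goes at most 62.5 mm and 10.7 degrees, less where a joint would pass 70% of its speed; a pose out of reach is approached as far as the arm can. A call is refused whole if a number of a shift passes 0.0625 or a number of a turn 10.7, either way. A call with a gripper value outside its range is refused whole. "jaw" is the finger opening in m, from 0 to 0.087, set as the call begins (left out, the last holds). The fingers move at their own pace and stop on an object; "squeeze" is the grip in N (left out, the last holds). Time passes only in rows, so rows that do not move let the fingers close. It gives the time, the measured TCP pose, the force, the opening and the grip force at its end, in the units of the state.
- get_obs(): the state, without advancing time (a new reading comes with each control period).
- camera(name): name is "scene" or "top" or "wrist"; returns a dict with "pixels" (400x640x3 uint8, blue, green, red), "depth" (400x640 float32, m along the optical axis (not along the pixel's ray), 0 where there is no reading), "fov_y" (degrees; the focal length in pixels is half the picture's height over the tangent of half this angle, whatever the lens; pixels are square), "cx", "cy" (the principal point, pixels), "extrinsics" (4x4, takes a point from camera to world coordinates); the wrist camera has in their place "mount" (4x4, takes a point from camera to tool coordinates, whose origin is the TCP and whose axes are the flange's). Camera axes: x right, y up, looking along -z (the intrinsics and any distortion apply to the point x, -y, -z); pixel columns grow to the right and rows downward; lengths in m; the calibration is good to about 2 mm. A picture is of the moment at which its call begins: read the wrist's pose just before it.
- hand_in(): hands the job in; it is judged then, once.
Trained networks look in the newest picture that a camera, given by its name, has taken for a name from the list of things; names that differ only in an ending like _2 or _b are one class to them, and where a whole thing is asked for, a point or a joint stands for the part that bears it (a point fixed in the world has none). Each returns a list of dicts, best first, with "confidence" (0 to 1); they miss things now and then, are a little off and sometimes report something else, mostly with a low value. They report only what shows in the picture. A call takes as long as a camera call.
- cut_out(label, camera): "region" (400x640 bool, what is visible of it) and "extent" ([centre column, centre row, width, height] in pixels, round what is visible of it).
The state is a dict: "time": time; "q": joint angles; "joint_velocities": joint speeds; "joint_torque": joint torques, N m; "position": TCP position; "tool_rot": TCP orientation; "ft_force": force on the tool from outside, world axes, zero at the start; "moment": the same for the moment, N m; "grip_width": finger opening in m; "grip_force": force on a finger pad.
Only numpy, scipy, OpenCV 4.12 (cv2) and the standard library are available. Lean on these libraries where they do the work, as an engineer would, in place of code of your own. Each camera call takes 0.05 s, during which the arm holds its last target. There are 200 camera calls.

## Working session

There is one attempt and no reset: what is moved stays moved. The work goes in short steps, Python scripts to look and compute and a tool call to move; the robot and the scene stay as the last step left them, time stands still between calls to the robot, and variables do not carry over. Pictures are saved under pics/ and viewed, at most 10 in all, crops included, and the job is handed in when it is done.

Besides the shell and the picture viewer there is one more tool, called after "Emit:" as name(argument=value, ...) on one line, values as JSON. step_arm: Moves the arm, as the interface text tells. Its arguments: {"type":"object","properties":{"rows":{"type":"array"},"jaw":{"type":"number"},"squeeze":{"type":"number"}},"required":["rows"]}

```bash
ls; mkdir -p pics; cat > h.py <<'E'
import numpy as np, cv2
from scipy.spatial.transform import Rotation as R
from rig import get_obs, camera, hand_in, cut_out, robot
def snap(n):
    o=get_obs(); c=camera(n)
    if 'mount' in c:
        T=np.eye(4); T[:3,:3]=R.from_quat(o['tool_rot']).as_matrix(); T[:3,3]=o['position']; c['E']=T@np.array(c['mount'])
    else: c['E']=np.array(c['extrinsics'])
    return c
def cloud(c):
    d=c['depth']; f=200/np.tan(np.radians(c['fov_y'])/2)
    v,u=np.mgrid[0:400,0:640]
    P=np.stack([(u-c['cx'])/f*d,-(v-c['cy'])/f*d,-d],-1)
    W=P@c['E'][:3,:3].T+c['E'][:3,3]; W[d==0]=np.nan
    return W
E
python3 - <<'E'
from h import *
print({k:v for k,v in get_obs().items()}, robot.tip_extent)
for n in ['scene','top']:
    c=snap(n); print(n,[ (k,v) for k,v in c.items() if k not in('pixels','depth')])
    W=cloud(c); np.save(f'{n}.npy',W); cv2.imwrite(f'pics/{n}0.png',c['pixels'])
    for l in ['case_base','case_blue','case_red','stand','horn','rack','tile','tile_white','tile_green','mouse','bottle']:
        for r in cut_out(l,n)[:2]:
            p=W[r['region']]; p=p[~np.isnan(p[:,0])]
            print(l,round(r['confidence'],2),np.round(r['extent']),len(p), np.round(np.median(p,0),3) if len(p) else '', np.round(np.percentile(p,[2,98],axis=0),3).tolist() if len(p) else '')
E
```

```text
pics
{'time': 0.0, 'q': array([ 1.03352105e+00,  5.28477626e-01,  1.43391005e+00, -2.10431222e-05,
        1.18137681e+00, -1.78491077e-01]), 'joint_velocities': array([-2.30750952e-05, -8.90459806e-04,  1.10670285e-03,  1.36906690e-03,
       -2.06177007e-04, -1.46094630e-03]), 'joint_torque': array([ 3.33299913e-04, -4.40041924e+01, -1.76590794e+01,  6.34123106e-02,
        5.82697929e-02, -1.81341043e-04]), 'position': array([0.21925073, 0.58491405, 0.4037617 ]), 'tool_rot': array([ 1.78427417e-01,  9.83952477e-01, -1.02051745e-03, -3.71273705e-04]), 'ft_force': array([ 0.17557431, -0.83442598, -0.45411947]), 'moment': array([-0.02013111, -0.01167183,  0.04233537]), 'grip_force': 0.0, 'grip_width': 0.08700956081612048} 0.1822
scene [('fov_y', 54.66871266331458), ('cx', 318.70802188023134), ('cy', 203.12649232829924), ('extrinsics', array([[-0.0830908 , -0.75221755,  0.65365486,  1.12043575],
       [ 0.99651809, -0.06726001,  0.04927267,  0.01451546],
       [ 0.00690107,  0.655473  ,  0.75518708,  0.86853237],
       [ 0.        ,  0.        ,  0.        ,  1.        ]])), ('E', 
[... 3185 characters left out ...]
9 ] [[0.532, 0.263, 0.251], [0.599, 0.375, 0.32]]
tile 0.59 [439. 189.  27.  14.] 229 [ 0.554 -0.35   0.069] [[0.54, -0.382, 0.001], [0.575, -0.324, 0.101]]
tile 0.4 [265. 209.  36.  27.] 625 [0.489 0.123 0.039] [[0.458, 0.079, 0.013], [0.519, 0.167, 0.045]]
tile_white 0.73 [417. 237.  26.  12.] 191 [ 0.416 -0.294  0.069] [[0.401, -0.33, 0.006], [0.431, -0.268, 0.103]]
tile_green 0.68 [426. 212.  29.  11.] 200 [ 0.485 -0.32   0.069] [[0.47, -0.356, 0.011], [0.5, -0.296, 0.103]]
mouse 0.69 [369. 144.  27.  38.] 700 [ 0.683 -0.164  0.027] [[0.639, -0.196, 0.013], [0.733, -0.133, 0.039]]
bottle 0.66 [419. 132.  30.  36.] 786 [ 0.684 -0.28   0.131] [[0.664, -0.315, 0.005], [0.72, -0.259, 0.203]]
```

```bash
python3 - <<'E'
import cv2,numpy as np
a=cv2.imread('pics/scene0.png')[140:360,170:560];b=cv2.imread('pics/top0.png')[100:280,110:480]
a=cv2.resize(a,None,fx=2,fy=2);cv2.imwrite('pics/sA.png',a);cv2.imwrite('pics/tA.png',cv2.resize(b,None,fx=2,fy=2))
from h import *
bx={'scene':{'base':(297,232,27,37),'blue':(364,293,44,31),'red':(377,238,37,28)},'top':{'base':(343,211,22,35),'red':(266,209,35,32),'blue':(270,155,50,40)}}
for n in bx:
    W=np.load(n+'.npy')
    for k,(u,v,w,h) in bx[n].items():
        p=W[v-h//2-4:v+h//2+5,u-w//2-4:u+w//2+5].reshape(-1,3); p=p[(p[:,2]>.028)&(p[:,2]<.055)]
        print(n,k,len(p),np.median(p[:,2]),cv2.minAreaRect((p[:,:2]*1000).astype(np.float32)))
E
```

```text
scene base 527 0.03421745891942962 ((486.6466979980469, -88.14025115966797), (50.70304489135742, 94.12077331542969), 84.31939697265625)
scene blue 775 0.03762848071891367 ((655.6990356445312, 96.28645324707031), (90.46227264404297, 52.100868225097656), 77.6378402709961)
scene red 580 0.037378315389310024 ((492.99072265625, 125.5663833618164), (52.2710075378418, 91.79867553710938), 18.041433334350586)
top base 592 0.036928660365737165 ((484.92474365234375, -90.28134155273438), (50.627647399902344, 91.07438659667969), 84.1291732788086)
top red 609 0.039537664032062825 ((490.28607177734375, 124.08268737792969), (50.73064422607422, 90.70165252685547), 17.44585418701172)
top blue 590 0.03972728595103281 ((653.21240234375, 94.52995300292969), (91.37969970703125, 52.17731857299805), 77.47721099853516)
```

View pics/sA.png

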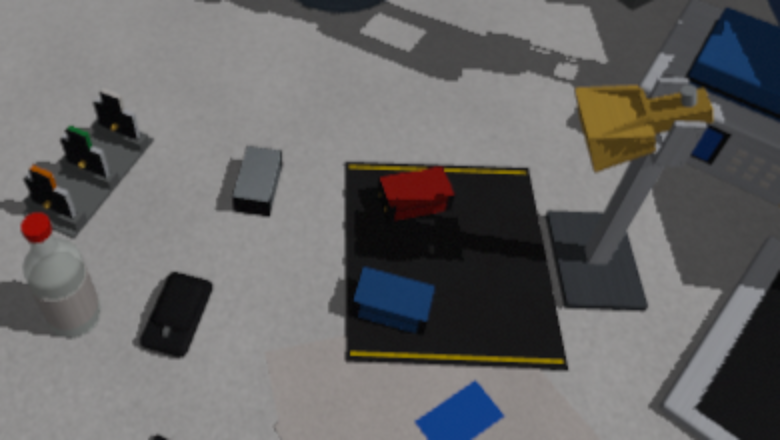

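View pics/tA.png

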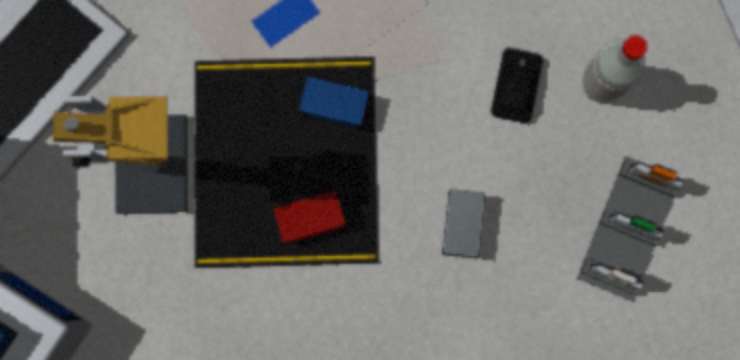

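The scene view shows the grey case at about (258,180) in the crop. The red case is at (417,192) and the blue at (395,298), both on the mat. The horn is at upper right and faces left, over the mat. The top view agrees, and the orange tile is the far one in the rack at (655,172) in its crop. I'll hover over the grey case first, for an aligned wrist measurement.

Emit:
step_arm(rows=[[0.022, -0.056, -0.008, 0, 0, 1.2], [0.022, -0.056, -0.008, 0, 0, 1.2], [0.022, -0.056, -0.008, 0, 0, 1.2], [0.022, -0.056, -0.008, 0, 0, 1.2], [0.022, -0.056, -0.008, 0, 0, 1.2], [0.022, -0.056, -0.008, 0, 0, 1.2], [0.022, -0.056, -0.008, 0, 0, 1.2], [0.022, -0.056, -0.008, 0, 0, 1.2], [0.022, -0.056, -0.008, 0, 0, 1.2], [0.022, -0.056, -0.008, 0, 0, 1.2], [0.022, -0.056, -0.008, 0, 0, 1.2], [0.022, -0.056, -0.008, 0, 0, 1.2]])

```text
time: 2.7
position: [0.4841, -0.089, 0.3087]
tool_rot: [0.054, 0.999, -0.0, 0.001]
ft_force: [0.7, 0.2, -0.3]
grip_width: 0.0871
grip_force: 0.0
```

Emit:
step_arm(rows=[[0.002, -0.002, 0, 0, 0, 0.3], [0, 0, 0, 0, 0, 0]])

```text
time: 2.95
position: [0.4852, -0.0889, 0.3086]
tool_rot: [0.052, 0.999, 0.0, -0.0]
ft_force: [-0.6, 0.9, -0.8]
grip_width: 0.087
grip_force: 0.0
```

```bash
cat >> h.py <<'E'
def tops(zlo,zhi,name=None,n='wrist'):
    """rects of level faces between zlo and zhi in a camera's cloud"""
    o=get_obs(); c=snap(n); W=cloud(c)
    if name: cv2.imwrite(f'pics/{name}.png',c['pixels'])
    m=((W[...,2]>zlo)&(W[...,2]<zhi)).astype(np.uint8)
    k,L,S,_=cv2.connectedComponentsWithStats(m)
    print('tcp',np.round(o['position'],4),'tooly',round(np.degrees(np.arctan2(*R.from_quat(o['tool_rot']).as_matrix()[[1,0],1])),2),'t',round(o['time'],2))
    out=[]
    for i in range(1,k):
        if S[i,4]<1500: continue
        p=W[L==i]; p=p.astype(float)
        r=cv2.minAreaRect((p[:,:2]*1000).astype(np.float32)); 
        a=r[2] if r[1][0]>r[1][1] else r[2]+90
        A=np.radians(a); ax=np.array([[np.cos(A),np.sin(A)],[-np.sin(A),np.cos(A)]])
        q=p[:,:2]@ax.T
        # edges: percentile extents minus small tails, centre
        e=np.percentile(q,[.7,99.3],axis=0); ctr=(e.mean(0))@ax
        print(S[i].tolist(),'z',round(np.median(p[:,2]),4),'rect',np.round(r[0],1),np.round(r[1],1),'long',round((a+90)%180-90,2),'pctctr',np.round(ctr*1000,1),np.round((e[1]-e[0])*1000,1),
          'bgr',np.median(c['pixels'][L==i],0))
        out.append((r,a))
    return c,W,out
E
python3 - <<'E'
from h import *
c,W,o=tops(.025,.06,'w1'); print(c['mount'],c['fov_y'],c['cx'],c['cy'])
E
```

```text
tcp [ 0.4852 -0.0889  0.3086] tooly 84.07 t 2.95
[14, 123, 123, 43, 1652] z 0.0419 rect [ 415.3 -296.8] [84.4 20.6] long 67.71 pctctr [ 414.4 -295.1] [79.  16.7] bgr [130. 136. 136.]
[495, 133, 119, 89, 6385] z 0.0394 rect [490.9 125.7] [51.6 92.4] long -72.67 pctctr [490.6 124.9] [89.8 49.7] bgr [ 32.  41. 183.]
[295, 147, 57, 94, 5027] z 0.0367 rect [485.2 -88.5] [50.3 90.9] long -5.69 pctctr [485.  -88.4] [89.7 49.3] bgr [165. 165. 161.]
[19, 198, 102, 46, 1922] z 0.0436 rect [ 480.3 -327.1] [74.1 18.1] long 61.36 pctctr [ 480.  -325.1] [70.  11.9] bgr [93. 94. 93.]
[[-8.60622838e-04  9.52438316e-01  3.04730230e-01  8.38434366e-02]
 [ 9.99999450e-01  6.37062496e-04  8.33063506e-04 -2.43689613e-04]
 [ 5.99309401e-04  3.04730780e-01 -9.52438341e-01  1.92165667e-02]
 [ 0.00000000e+00  0.00000000e+00  0.00000000e+00  1.00000000e+00]] 69.9498239869452 322.4169721321163 193.49358433936695
```

View pics/w1.png

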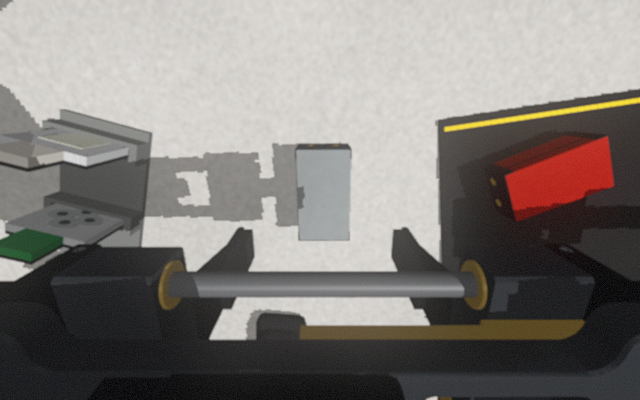

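The wrist view shows the grey case centred between the fingers at (323,193) and the red case at (555,177). All three cameras agree on the poses. Next I'll hover over the red case.

Emit:
step_arm(rows=[[0.0008, 0.0306, -0.006, 0, 0, -9.55], [0.0008, 0.0306, -0.006, 0, 0, -9.55], [0.0008, 0.0306, -0.006, 0, 0, -9.55], [0.0008, 0.0306, -0.006, 0, 0, -9.55], [0.0008, 0.0306, -0.006, 0, 0, -9.55], [0.0008, 0.0306, -0.006, 0, 0, -9.55], [0.0008, 0.0306, -0.006, 0, 0, -9.55], [0, 0, 0, 0, 0, 0]])

```text
time: 4.0
position: [0.4893, 0.1284, 0.2667]
tool_rot: [0.59, 0.807, -0.0, -0.001]
ft_force: [-0.4, -0.7, -0.8]
grip_width: 0.0869
grip_force: 0.0
```

```bash
python3 - <<'E'
from h import *
c,W,o=tops(.028,.06,'w2')
E
```

```text
tcp [0.4893 0.1284 0.2667] tooly 17.67 t 4.0
[290, 158, 69, 110, 6948] z 0.0398 rect [490.8 126.4] [50.8 90.4] long -72.61 pctctr [490.7 126.8] [89.  49.2] bgr [ 35.  43. 177.]
```

Emit:
step_arm(rows=[[0.0012, -0.0018, 0, 0, 0, -0.3], [0, 0, -0.02, 0, 0, 0], [0, 0, -0.02, 0, 0, 0], [0, 0, 0, 0, 0, 0]])

```text
time: 4.55
position: [0.4919, 0.1226, 0.226]
tool_rot: [0.595, 0.804, -0.001, -0.001]
ft_force: [-0.3, -0.2, 0.1]
grip_width: 0.087
grip_force: 0.0
```

Emit:
step_arm(rows=[[-0.001, 0.0035, 0, 0, 0, 0.3], [0, 0, 0, 0, 0, 0], [0, 0, 0, 0, 0, 0]])

```text
time: 4.92
position: [0.4914, 0.1271, 0.2274]
tool_rot: [0.593, 0.805, 0.0, 0.0]
ft_force: [0.5, -0.0, 0.0]
grip_width: 0.0871
grip_force: 0.0
```

```bash
python3 - <<'E'
from h import *
c,W,o=tops(.028,.06)
for i in range(3): c,W,o=tops(.028,.06)
E
```

```text
tcp [0.4914 0.1271 0.2274] tooly 17.31 t 4.92
[279, 167, 83, 104, 8082] z 0.0397 rect [487.7 135.9] [50.6 70.4] long -72.79 pctctr [487.7 136.5] [68.7 49.2] bgr [ 34.  42. 177.]
tcp [0.4914 0.1272 0.2273] tooly 17.31 t 4.97
[279, 167, 84, 104, 8064] z 0.0398 rect [487.6 136.1] [50.6 70.1] long -72.94 pctctr [487.7 136.6] [68.6 49.1] bgr [ 34.  42. 177.]
tcp [0.4913 0.1271 0.2272] tooly 17.3 t 5.03
[279, 167, 84, 104, 8067] z 0.0398 rect [487.7 136.2] [51.  69.7] long -72.76 pctctr [487.7 136.6] [68.5 49.1] bgr [ 34.  42. 177.]
tcp [0.4913 0.1271 0.2271] tooly 17.3 t 5.08
[279, 167, 84, 104, 8084] z 0.0398 rect [487.6 136.3] [51.1 69.6] long -72.71 pctctr [487.6 136.7] [68.4 49.1] bgr [ 34.  42. 177.]
```

Emit:
step_arm(rows=[[0, -0.0006, -0.019, 0, 0, 0], [0, 0, -0.018, 0, 0, 0], [0, 0, 0, 0, 0, 0]])

```text
time: 5.5
position: [0.4908, 0.1265, 0.1888]
tool_rot: [0.593, 0.805, -0.001, -0.001]
ft_force: [0.6, 0.4, 1.0]
grip_width: 0.0871
grip_force: 0.0
```

Emit:
step_arm(rows=[[0, 0, 0, 0, 0, 0], [0, 0, 0, 0, 0, 0], [0, 0, 0, 0, 0, 0], [0, 0, 0, 0, 0, 0], [0, 0, 0, 0, 0, 0]], jaw=0.04, squeeze=25)

```text
time: 6.12
position: [0.4911, 0.1265, 0.19]
tool_rot: [0.593, 0.805, -0.0, -0.0]
ft_force: [0.7, -0.2, 3.0]
grip_width: 0.05
grip_force: 25.0
```

Emit:
step_arm(rows=[[0, 0, 0.015, 0, 0, 0], [0, 0, 0.03, 0, 0, 0], [0, 0, 0.025, 0, 0, 0], [-0.0009, -0.0307, 0, 0, 0, 9.57], [-0.0009, -0.0307, 0, 0, 0, 9.57], [-0.0009, -0.0307, 0, 0, 0, 9.57], [-0.0009, -0.0307, 0, 0, 0, 9.57], [-0.0009, -0.0307, 0, 0, 0, 9.57], [-0.0009, -0.0307, 0, 0, 0, 9.57], [-0.0009, -0.0307, 0, 0, 0, 9.57], [0, 0, 0, 0, 0, 0], [0, 0, 0, 0, 0, 0]])

```text
time: 7.62
position: [0.4846, -0.088, 0.2601]
tool_rot: [0.051, 0.999, 0.0, -0.0]
ft_force: [0.2, -0.3, -1.8]
grip_width: 0.0499
grip_force: 25.0
```

Emit:
step_arm(rows=[[0, 0, -0.01, 0, 0, 0], [0, 0, 0, 0, 0, 0], [0, 0, 0, 0, 0, 0]])

```text
time: 8.0
position: [0.4849, -0.0878, 0.2495]
tool_rot: [0.05, 0.999, 0.0, -0.0]
ft_force: [0.1, -0.3, -1.7]
grip_width: 0.05
grip_force: 25.0
```

```bash
python3 - <<'E'
from h import *
for i in range(3): c,W,o=tops(.028,.045,'w3')
for i in range(1): c,W,o=tops(.06,.12)
E
```

```text
tcp [ 0.4849 -0.0878  0.2495] tooly 84.32 t 8.0
tcp [ 0.4849 -0.088   0.2496] tooly 84.32 t 8.05
tcp [ 0.485  -0.0881  0.2497] tooly 84.31 t 8.1
tcp [ 0.485  -0.0882  0.2498] tooly 84.3 t 8.15
[239, 172, 168, 99, 11424] z 0.0994 rect [463.6 -86.3] [77.5 48.1] long 83.76 pctctr [462.7 -86.2] [71.  45.3] bgr [ 44.  47. 107.]
[278, 297, 90, 28, 2486] z 0.0995 rect [511.2 -91.7] [50.8 20.9] long 85.98 pctctr [511.2 -91.2] [48.7 19.2] bgr [ 33.  37. 104.]
```

View pics/w3.png

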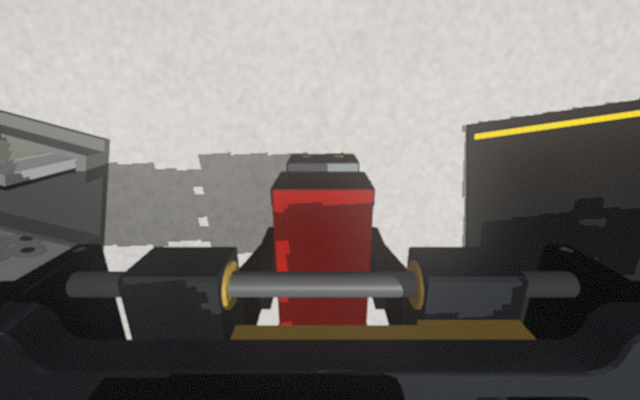

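The red case is gripped above the grey one, which shows at (322,165) just beyond it. Lowering it now.

Emit:
step_arm(rows=[[0, 0, -0.012, 0, 0, 0], [0, 0, -0.012, 0, 0, 0], [0, 0, 0, 0, 0, 0], [0, 0, 0, 0, 0, 0]])

```text
time: 8.7
position: [0.4849, -0.0884, 0.2254]
tool_rot: [0.05, 0.999, 0.0, -0.0]
ft_force: [-0.1, 0.3, -2.1]
grip_width: 0.0495
grip_force: 25.0
```

Emit:
step_arm(rows=[[0, -0.0002, -0.0015, 0, 0, 0], [0, 0, 0, 0, 0, 0], [0, 0, 0, 0, 0, 0]])

```text
time: 9.07
position: [0.485, -0.0886, 0.2244]
tool_rot: [0.05, 0.999, -0.0, 0.0]
ft_force: [0.3, 0.0, -2.2]
grip_width: 0.0496
grip_force: 25.0
```

Emit:
step_arm(rows=[[0, 0, -0.001, 0, 0, 0], [0, 0, -0.0005, 0, 0, 0], [0, 0, 0, 0, 0, 0], [0, 0, 0, 0, 0, 0]])

```text
time: 9.57
position: [0.4849, -0.0886, 0.223]
tool_rot: [0.05, 0.999, -0.0, 0.0]
ft_force: [-0.5, -0.3, 2.6]
grip_width: 0.0498
grip_force: 25.0
```

Emit:
step_arm(rows=[[0, 0, 0, 0, 0, 0], [0, 0, 0, 0, 0, 0], [0, 0, 0, 0, 0, 0], [0, 0, 0.02, 0, 0, 0], [0, 0, 0.03, 0, 0, 0], [0, 0, 0.04, 0, 0, 0], [0, 0, 0.03, 0, 0, 0], [0, 0, 0, 0, 0, 0]], jaw=0.087)

```text
time: 10.58
position: [0.4855, -0.0888, 0.3448]
tool_rot: [0.05, 0.999, -0.001, 0.003]
ft_force: [0.1, 0.2, -0.4]
grip_width: 0.0868
grip_force: 0.0
```

```bash
python3 - <<'E'
from h import *
c,W,o=tops(.062,.09,'w4')
c,W,o=tops(.03,.05)
s,W,o=tops(.03,.06,n='top'); 
E
python3 -c "
import cv2;a=cv2.imread('pics/w4.png');cv2.imwrite('pics/w4c.png',cv2.resize(a[120:320,200:440],None,fx=3,fy=3))"
```

```text
tcp [ 0.4855 -0.0888  0.3448] tooly 84.29 t 10.57
[295, 144, 57, 95, 5033] z 0.0727 rect [485.3 -88.9] [50.3 91. ] long -5.61 pctctr [485. -89.] [89.9 49.3] bgr [ 67.  72. 180.]
tcp [ 0.485  -0.0886  0.3434] tooly 84.29 t 10.62
tcp [ 0.4846 -0.0885  0.3425] tooly 84.28 t 10.68
```

View pics/w4c.png

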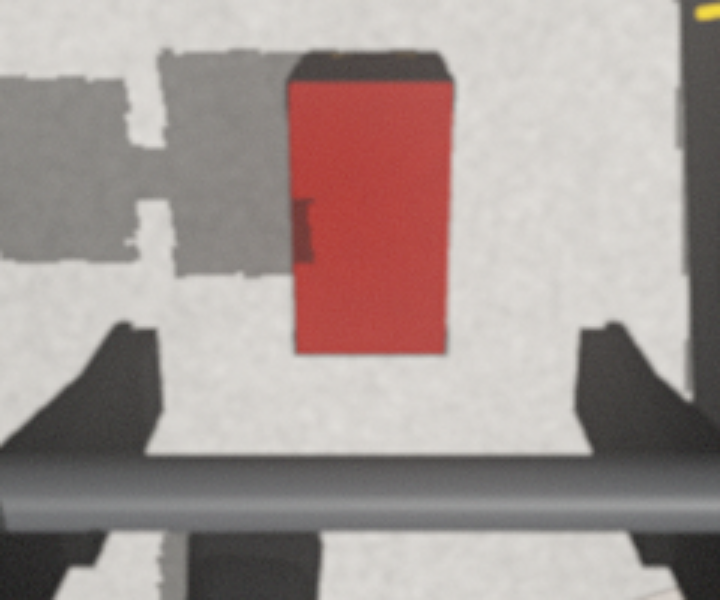

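In the crop the red case sits at (370,215), squarely hiding the grey one; the measurements put it within 0.5 mm of the base. Now the blue case.

Emit:
step_arm(rows=[[0.0169, 0.0186, -0.0075, 0, 0, -9.68], [0.0169, 0.0186, -0.0075, 0, 0, -9.68], [0.0169, 0.0186, -0.0075, 0, 0, -9.68], [0.0169, 0.0186, -0.0075, 0, 0, -9.68], [0.0169, 0.0186, -0.0075, 0, 0, -9.68], [0.0169, 0.0186, -0.0075, 0, 0, -9.68], [0.0169, 0.0186, -0.0075, 0, 0, -9.68], [0.0169, 0.0186, -0.0075, 0, 0, -9.68], [0.0169, 0.0186, -0.0075, 0, 0, -9.68], [0.0169, 0.0186, -0.0075, 0, 0, -9.68], [0, 0, 0, 0, 0, 0], [0, 0, 0, 0, 0, 0]])

```text
time: 12.22
position: [0.6531, 0.0971, 0.2663]
tool_rot: [0.779, 0.627, -0.001, -0.001]
ft_force: [-1.1, 0.6, 0.5]
grip_width: 0.087
grip_force: 0.0
```

```bash
python3 - <<'E'
from h import *
for i in range(2): c,W,o=tops(.028,.06)
for i in range(2): c,W,o=tops(.028,.06)
E
```

```text
tcp [0.6531 0.0971 0.2663] tooly -12.4 t 12.22
[291, 155, 69, 111, 7053] z 0.0398 rect [654.5  96.4] [91.  50.6] long 77.43 pctctr [654.4  97. ] [89.7 49.2] bgr [158. 103.  54.]
tcp [0.6531 0.0968 0.2668] tooly -12.45 t 12.28
[291, 155, 68, 111, 7022] z 0.0398 rect [654.1  96.5] [91.1 50.7] long 77.3 pctctr [654.5  97.1] [89.2 49.2] bgr [158. 103.  54.]
tcp [0.6533 0.0967 0.2673] tooly -12.49 t 12.32
[290, 155, 69, 110, 7005] z 0.0398 rect [654.3  96.6] [90.7 50.7] long 77.21 pctctr [654.3  97.1] [89.4 49.3] bgr [158. 103.  54.]
tcp [0.6534 0.0966 0.2676] tooly -12.51 t 12.38
[290, 155, 68, 110, 6991] z 0.0398 rect [654.3  96.5] [91.  50.2] long 77.16 pctctr [654.4  96.9] [89.6 49.2] bgr [158. 103.  54.]
```

Emit:
step_arm(rows=[[0.0008, 0, -0.02, 0, 0, -0.25], [0, 0, -0.025, 0, 0, 0], [0, 0, -0.02, 0, 0, 0], [0, 0, -0.0125, 0, 0, 0], [0, 0, 0, 0, 0, 0], [0, 0, 0, 0, 0, 0]])

```text
time: 13.18
position: [0.6551, 0.0974, 0.1908]
tool_rot: [0.781, 0.624, 0.001, 0.0]
ft_force: [0.2, -0.5, 0.2]
grip_width: 0.0868
grip_force: 0.0
```

Emit:
step_arm(rows=[[0, 0, 0, 0, 0, 0], [0, 0, 0, 0, 0, 0], [0, 0, 0, 0, 0, 0], [0, 0, 0, 0, 0, 0], [0, 0, 0, 0, 0, 0]], jaw=0.04, squeeze=25)

```text
time: 13.8
position: [0.6545, 0.0975, 0.1903]
tool_rot: [0.781, 0.624, -0.0, -0.0]
ft_force: [-1.1, -0.3, 0.7]
grip_width: 0.0497
grip_force: 25.0
```

Emit:
step_arm(rows=[[0, 0, 0.02, 0, 0, 0], [0, 0, 0.055, 0, 0, 0], [-0.017, -0.0186, 0.004, 0, 0, 9.7], [-0.017, -0.0186, 0.004, 0, 0, 9.7], [-0.017, -0.0186, 0.004, 0, 0, 9.7], [-0.017, -0.0186, 0.004, 0, 0, 9.7], [-0.017, -0.0186, 0.004, 0, 0, 9.7], [-0.017, -0.0186, 0.004, 0, 0, 9.7], [-0.017, -0.0186, 0.004, 0, 0, 9.7], [-0.017, -0.0186, 0.004, 0, 0, 9.7], [-0.017, -0.0186, 0.004, 0, 0, 9.7], [-0.017, -0.0186, 0.004, 0, 0, 9.7]])

```text
time: 15.3
position: [0.4841, -0.0892, 0.3063]
tool_rot: [0.047, 0.999, -0.0, 0.001]
ft_force: [0.4, 0.7, -3.8]
grip_width: 0.0503
grip_force: 25.0
```

Emit:
step_arm(rows=[[0, 0, 0, 0, 0, 0], [0, 0, -0.01, 0, 0, 0], [0, 0, -0.01, 0, 0, 0], [0, 0, 0, 0, 0, 0], [0, 0, 0, 0, 0, 0]])

```text
time: 15.92
position: [0.4849, -0.0883, 0.2848]
tool_rot: [0.05, 0.999, 0.0, -0.0]
ft_force: [0.9, 0.4, -3.2]
grip_width: 0.0499
grip_force: 25.0
```

Emit:
step_arm(rows=[[-0.0003, -0.0002, -0.012, 0, 0, 0], [0, 0, -0.0105, 0, 0, 0], [0, 0, 0, 0, 0, 0], [0, 0, 0, 0, 0, 0], [0, 0, 0, 0, 0, 0]])

```text
time: 16.55
position: [0.4846, -0.0889, 0.263]
tool_rot: [0.05, 0.999, -0.0, 0.0]
ft_force: [-0.2, 0.0, -3.2]
grip_width: 0.0498
grip_force: 25.0
```

Emit:
step_arm(rows=[[0, 0, -0.0015, 0, 0, 0], [0, 0, -0.001, 0, 0, 0], [0, 0, 0, 0, 0, 0], [0, 0, 0, 0, 0, 0]])

```text
time: 17.05
position: [0.4844, -0.0888, 0.2603]
tool_rot: [0.05, 0.999, -0.0, 0.0]
ft_force: [0.4, 0.0, -2.5]
grip_width: 0.0491
grip_force: 25.0
```

Emit:
step_arm(rows=[[0, 0, -0.001, 0, 0, 0], [0, 0, -0.0005, 0, 0, 0], [0, 0, 0, 0, 0, 0], [0, 0, 0, 0, 0, 0]])

```text
time: 17.55
position: [0.4844, -0.0888, 0.2592]
tool_rot: [0.05, 0.999, -0.0, 0.0]
ft_force: [-2.3, 1.0, 5.6]
grip_width: 0.05
grip_force: 25.0
```

Emit:
step_arm(rows=[[0, 0, 0, 0, 0, 0], [0, 0, 0, 0, 0, 0], [0, 0, 0, 0, 0, 0], [0, 0, 0.02, 0, 0, 0], [0, 0, 0.04, 0, 0, 0], [0, 0, 0.06, 0, 0, 0], [0, 0, 0, 0, 0, 0]], jaw=0.087)

```text
time: 18.42
position: [0.4858, -0.0893, 0.3828]
tool_rot: [0.05, 0.999, -0.002, 0.005]
ft_force: [-0.5, 0.5, 0.4]
grip_width: 0.0869
grip_force: 0.0
```

```bash
python3 - <<'E'
from h import *
for i in range(2): c,W,o=tops(.098,.125,'w5')
s=snap('scene'); cv2.imwrite('pics/scene1.png',s['pixels']); Ws=cloud(s); np.save('s1.npy',Ws)
t=snap('top'); cv2.imwrite('pics/top1.png',t['pixels']); Wt=cloud(t); np.save('t1.npy',Wt)
# mat from both: dark, z<8mm ; yellow lines
for n,c,W in (('scene',s,Ws),('top',t,Wt)):
    b=c['pixels'].astype(int)
    yel=(b[...,2]>150)&(b[...,1]>120)&(b[...,0]<90)&(W[...,2]<.02)&(W[...,2]>-.01)
    k,L,S,_=cv2.connectedComponentsWithStats(yel.astype(np.uint8))
    for i in range(1,k):
        if S[i,4]>60:
            r=cv2.minAreaRect((W[L==i][:,:2]*1000).astype(np.float32)); print(n,'yellow',r,np.nanmedian(W[L==i][:,2]))
    dark=(b.max(-1)<60)&(W[...,2]<.02)&(W[...,2]>-.01)&(W[...,1]>.02)&(W[...,1]<.33)&(W[...,0]>.4)&(W[...,0]<.75)
    k,L,S,_=cv2.connectedComponentsWithStats(dark.astype(np.uint8)); i=1+np.argmax(S[1:,4])
    print(n,'mat',cv2.minAreaRect((W[L==i][:,:2]*1000).astype(np.float32)))
    br=(b[...,2]-b[...,0]>60)&(W[...,2]>.2)&(W[...,1]>.2)
    p=W[br]; print(n,'brass',len(p),np.percentile(p,[1,50,99],axis=0).round(3).tolist())
E
python3 - <<'E'
import cv2,numpy as np
a=cv2.imread('pics/scene1.png')[150:270,430:560];b=cv2.imread('pics/w5.png')[100:280,200:440]
c=cv2.imread('pics/top1.png')[130:210,120:250]
f=lambda i:cv2.resize(i,(400,300))
cv2.imwrite('pics/mix.png',np.vstack([np.hstack([f(a),f(c)]),np.hstack([f(b),f(cv2.imread('pics/scene1.png')[180:300,200:360])])]))
E
```

```text
tcp [ 0.4858 -0.0893  0.3828] tooly 84.25 t 18.43
[296, 143, 57, 94, 5015] z 0.1086 rect [485.7 -89.4] [50.3 91.3] long -6.07 pctctr [485.3 -89.3] [90.  49.3] bgr [163. 115.  80.]
tcp [ 0.4848 -0.0889  0.3806] tooly 84.24 t 18.48
[295, 146, 57, 94, 5037] z 0.1087 rect [485.4 -89.5] [50.8 90.5] long -5.62 pctctr [485.2 -89.3] [89.6 49.2] bgr [163. 115.  80.]
scene mat ((573.0357666015625, 167.58905029296875), (299.51953125, 262.4139099121094), 2.4558393955230713)
scene brass 1339 [[0.534, 0.263, 0.242], [0.578, 0.302, 0.287], [0.605, 0.379, 0.309]]
top yellow ((432.1640625, 159.53466796875), (3.9080042839050293, 245.06777954101562), 2.6533894538879395) 0.003754101394144671
top mat ((571.3123779296875, 166.33416748046875), (274.6986083984375, 259.6967468261719), 2.544757843017578)
top brass 1267 [[0.532, 0.262, 0.253], [0.564, 0.304, 0.29], [0.601, 0.377, 0.312]]
```

View pics/mix.png

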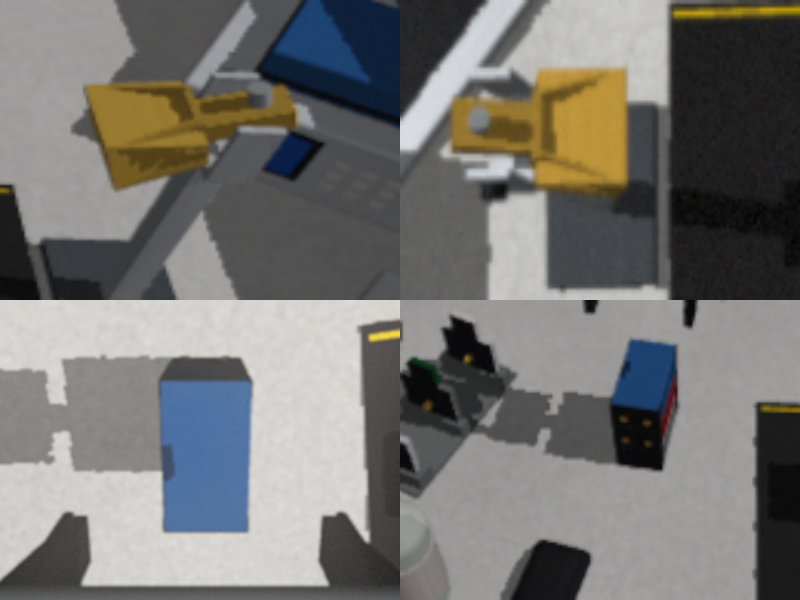

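Top row: the brass horn from scene and top, with its mouth edge towards the mat. Bottom row: the blue case tops a straight, flush column, at (205,455) in the wrist crop and (645,405) in the scene crop. Next I'll fit the horn's dip from the clouds I already have and move over the rack for the tile.

```bash
cat > horn.py <<'E'
from h import *
piv=np.array([.5631,.3581,.290]); az=np.radians(92.5)
ex=np.array([np.cos(az),np.sin(az),0]); ey=np.array([-np.sin(az),np.cos(az),0])
bias={'s':np.array([.0018,-.0006,.0010-.0018+.0]),'t':np.array([-.0008,-.0022,.0028])}
for n,f in (('s','scene'),('t','top')):
    W=np.load(n+'1.npy')-np.array(bias[n]); b=cv2.imread(f'pics/{f}1.png').astype(int)
    m=(b[...,2]-b[...,0]>60)&(W[...,2]>.2)&(W[...,1]>.2); m=cv2.erode(m.astype(np.uint8),np.ones((2,2)))>0
    p=W[m]-piv; s=-(p@ex); y=p@ey; z=p[:,2]
    print(n,'s',np.percentile(s,[1,99]).round(4),'y',np.percentile(y[s>80e-3],[1,50,99]).round(4))
    k=(s<.035)&(s>-.02)&(abs(y)<.012)
    if k.sum()>15: print(' guide top slope deg',-np.degrees(np.arctan(np.polyfit(s[k],z[k],1)[0])),k.sum(),' z0',np.median(z[k]))
    for a,bb in ((.06,.07),(.07,.08),(.08,.09),(.085,.1)):
        k=(s>a)&(s<bb); k2=k&(abs(y)<.025)
        print(' s',a,'n',k.sum(),'z pct',np.percentile(z[k],[1,10,50,90,99]).round(4),'ymin/max',np.percentile(y[k],[1,99]).round(4))
    for d in (6,10,14,18,22,26):
        D=np.radians(d); u=s*np.cos(D)-z*np.sin(D); w=s*np.sin(D)+z*np.cos(D)
        k=u>.078
        print('  d',d,'umax',np.percentile(u,[98,99.5]).round(4),'front z',np.percentile(w[k],[1,50,98]).round(4))
E
python3 horn.py
```

```text
s s [-0.0204  0.0924] y [-0.0365 -0.0096  0.0311]
 guide top slope deg 16.955846614634453 110  z0 0.008949378652038376
 s 0.06 n 164 z pct [-0.0495 -0.0396 -0.0029  0.0004  0.0038] ymin/max [-0.035   0.0257]
 s 0.07 n 173 z pct [-0.0496 -0.0364 -0.0041 -0.0023  0.0007] ymin/max [-0.0367  0.0286]
 s 0.08 n 153 z pct [-0.0285 -0.0139 -0.0051 -0.0037 -0.0025] ymin/max [-0.0365  0.0305]
 s 0.085 n 123 z pct [-0.0184 -0.0083 -0.0055 -0.0039 -0.0031] ymin/max [-0.0365  0.0308]
  d 6 umax [0.0919 0.0933] front z [-0.0353  0.0037  0.0062]
  d 10 umax [0.0914 0.0927] front z [-0.0344  0.0097  0.0123]
  d 14 umax [0.0905 0.0916] front z [-0.0319  0.0156  0.0186]
  d 18 umax [0.0891 0.0903] front z [-0.0262  0.0214  0.025 ]
  d 22 umax [0.0874 0.0884] front z [-0.0211  0.027   0.0312]
  d 26 umax [0.086 0.087] front z [-0.0161  0.0328  0.0372]
t s [-0.0187  0.0942] y [-0.0336  0.001   0.0333]
 guide top slope deg 20.009906921351522 199  z0 0.0064266257918743075
 s 0.06 n 137 z pct [-0.0365 -0.0075 -0.0045 -0.0008  0.0026] ymin/max [-0.0333  0.0332]
 s 0.07 n 149 z pct [-0.0244 -0.0085 -0.0056 -0.0031 -0.0005] ymin/max [-0.0334  0.0329]
 s 0.08 n 135 z pct [-0.0199 -0.0101 -0.0069 -0.0047 -0.0024] ymin/max [-0.0337  0.0332]
 s 0.085 n 133 z pct [-0.012  -0.0097 -0.0074 -0.0054 -0.0042] ymin/max [-0.0334  0.0335]
  d 6 umax [0.0928 0.0948] front z [-0.0143  0.002   0.0054]
  d 10 umax [0.0923 0.0943] front z [-0.0085  0.0082  0.0115]
  d 14 umax [0.0914 0.0935] front z [-0.0026  0.0142  0.0177]
  d 18 umax [0.0902 0.0923] front z [-0.      0.0204  0.0242]
  d 22 umax [0.0886 0.0907] front z [0.0053 0.0266 0.0306]
  d 26 umax [0.0866 0.0886] front z [0.0109 0.0326 0.0367]
```

Emit:
step_arm(rows=[[0.001, -0.023, 0.0, 0, 0, -2.1], [0.001, -0.023, 0.0, 0, 0, -2.1], [0.001, -0.023, 0.0, 0, 0, -2.1], [0.001, -0.023, 0.0, 0, 0, -2.1], [0.001, -0.023, 0.0, 0, 0, -2.1], [0.001, -0.023, 0.0, 0, 0, -2.1], [0.001, -0.023, 0.0, 0, 0, -2.1], [0.001, -0.023, 0.0, 0, 0, -2.1], [0.001, -0.023, 0.0, 0, 0, -2.1], [0.001, -0.023, 0.0, 0, 0, -2.1], [0, 0, 0, 0, 0, 0]])

```text
time: 20.0
position: [0.4945, -0.3209, 0.3788]
tool_rot: [0.233, 0.973, -0.0, 0.001]
ft_force: [0.3, 0.5, -0.2]
grip_width: 0.0871
grip_force: 0.0
```

```bash
python3 - <<'E'
from h import *
c=snap('wrist'); cv2.imwrite('pics/w6.png',c['pixels']); W=cloud(c); np.save('w6.npy',W)
o=get_obs(); print(o['position'],o['time'])
for l in ('tile','tile_white','tile_green','rack'):
    for r in cut_out(l,'wrist')[:1]:
        p=W[r['region']]; p=p[~np.isnan(p[:,0])]
        print(l,round(r['confidence'],2),np.round(r['extent']),np.percentile(p,[2,50,98],axis=0).round(3).tolist())
for zl,zh in ((.092,.108),(.063,.078),(.018,.03)):
    m=((W[...,2]>zl)&(W[...,2]<zh)).astype(np.uint8); k,L,S,_=cv2.connectedComponentsWithStats(m)
    for i in range(1,k):
        if S[i,4]>120:
            p=W[L==i]; print(zl,S[i].tolist(),np.median(p[:,2]).round(4),cv2.minAreaRect((p[:,:2]*1000).astype(np.float32)),np.median(c['pixels'][L==i],0))
E
```

```text
[ 0.49429121 -0.31953318  0.37858353] 20.05
tile 0.68 [323. 241.  55.  41.] [[0.539, -0.379, 0.023], [0.551, -0.351, 0.067], [0.568, -0.323, 0.099]]
tile_white 0.76 [307. 105.  67.  22.] [[0.402, -0.328, 0.023], [0.417, -0.298, 0.072], [0.429, -0.269, 0.1]]
tile_green 0.81 [314. 178.  63.  35.] [[0.47, -0.352, 0.018], [0.483, -0.323, 0.071], [0.498, -0.295, 0.1]]
rack 0.94 [313. 162.  86. 154.] [[0.393, -0.382, 0.005], [0.464, -0.319, 0.007], [0.558, -0.262, 0.026]]
0.092 [520, 17, 32, 112, 1581] 0.1008 ((483.38763427734375, -112.83914184570312), (5.845790386199951, 90.3690185546875), 84.48837280273438) [69. 54. 47.]
0.092 [288, 98, 36, 15, 410] 0.0989 ((415.5889587402344, -297.4482421875), (29.919952392578125, 9.994331359863281), 68.45272064208984) [204.  210.5 215. ]
0.092 [299, 179, 32, 15, 374] 0.0986 ((485.2537536621094, -325.1111755371094), (30.01912498474121, 10.639780044555664), 68.66152954101562) [ 83. 140.  65.]
0.092 [307, 249, 30, 13, 335] 0.0984 ((554.905517578125, -352.650146484375), (29.90253448486328, 10.88929557800293), 69.126220703125) [ 51. 118. 182.]
0.092 [399, 3
[... 1146 characters left out ...]
5938), (2.667848587036133, 90.07833099365234), 84.41081237792969) [67. 67. 67.]
0.018 [271, 91, 77, 27, 650] 0.0248 ((415.4078063964844, -297.6313171386719), (84.25630187988281, 21.000499725341797), 68.3175277709961) [134. 136. 136.]
0.018 [281, 157, 71, 25, 543] 0.0246 ((484.8759460449219, -324.9723205566406), (83.9662857055664, 21.432992935180664), 68.84968566894531) [124. 126. 125.]
0.018 [469, 210, 44, 37, 630] 0.0211 ((649.8900146484375, -161.64218139648438), (34.609779357910156, 62.21506118774414), 13.713224411010742) [63. 65. 66.]
0.018 [289, 215, 67, 22, 582] 0.0245 ((554.4218139648438, -352.58160400390625), (84.15545654296875, 21.259737014770508), 68.11312103271484) [118. 121. 121.]
```

View pics/w6.png

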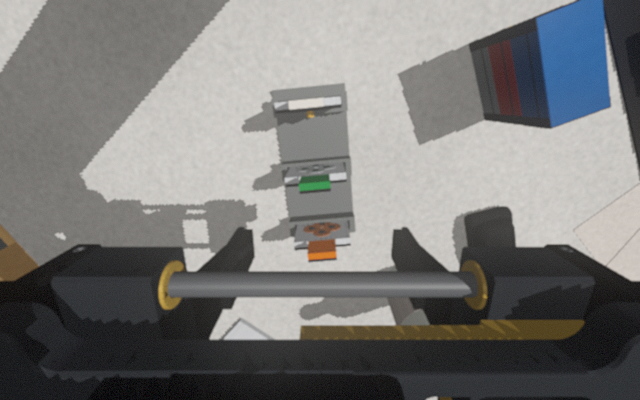

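The wrist view shows the three tiles at (308,103), (315,180) and (322,245); the last has the orange tab and copper clover. The tab is at (0.5548,-0.3527), top at 0.098 m as expected, and upright. I'm moving over it with the jaws narrowed.

Emit:
step_arm(rows=[[0.0076, -0.0041, 0, 0, 0, -10.6], [0.0076, -0.0041, 0, 0, 0, -10.6], [0.0076, -0.0041, 0, 0, 0, -10.6], [0.0076, -0.0041, 0, 0, 0, -10.6], [0.0076, -0.0041, 0, 0, 0, -10.6], [0.0076, -0.0041, 0, 0, 0, -10.6], [0.0076, -0.0041, 0, 0, 0, -10.6], [0.0076, -0.0041, 0, 0, 0, -10.6], [0, 0, 0, 0, 0, 0], [0, 0, 0, 0, 0, 0], [0, 0, 0, 0, 0, 0]], jaw=0.04)

```text
time: 21.62
position: [0.555, -0.3512, 0.3788]
tool_rot: [0.826, 0.563, -0.0, -0.0]
ft_force: [-0.4, 0.5, 0.3]
grip_width: 0.0403
grip_force: 0.0
```

```bash
python3 - <<'E'
from h import *
c,W,o=tops(.06,.11,'w7')
m=((W[...,2]>.092)&(W[...,2]<.108)).astype(np.uint8); k,L,S,_=cv2.connectedComponentsWithStats(m)
for i in range(1,k):
    if S[i,4]>60:
        p=W[L==i]; print(S[i].tolist(),np.median(p[:,2]).round(4),cv2.minAreaRect((p[:,:2]*1000).astype(np.float32)),np.median(c['pixels'][L==i],0))
E
```

```text
tcp [ 0.555  -0.3512  0.3788] tooly -21.47 t 21.62
[411, 34, 38, 77, 464] 0.099 ((676.3258056640625, -286.8171691894531), (61.64433288574219, 24.062551498413086), 82.52214050292969) [119.5 125.  126. ]
[159, 179, 19, 31, 442] 0.0988 ((415.9115295410156, -297.3884582519531), (30.52776527404785, 11.11559009552002), 68.73294067382812) [161.  167.5 171. ]
[239, 179, 14, 31, 378] 0.0988 ((485.55377197265625, -324.5880126953125), (29.957561492919922, 10.48829460144043), 68.31414794921875) [ 78. 134.  61.]
[318, 179, 11, 32, 321] 0.0988 ((555.3101196289062, -352.699951171875), (30.514636993408203, 9.539685249328613), 68.30857849121094) [ 58. 123. 200.]
```

Emit:
step_arm(rows=[[0.0002, -0.0014, -0.01, 0, 0, -0.1], [0, 0, -0.03, 0, 0, 0], [0, 0, -0.03, 0, 0, 0], [0, 0, 0, 0, 0, 0], [0, 0, -0.02, 0, 0, 0], [0, 0, -0.02, 0, 0, 0], [0, 0, -0.019, 0, 0, 0], [0, 0, 0, 0, 0, 0], [0, 0, 0, 0, 0, 0]])

```text
time: 22.8
position: [0.5556, -0.3532, 0.25]
tool_rot: [0.827, 0.562, 0.0, 0.0]
ft_force: [0.4, 0.1, 0.2]
grip_width: 0.0403
grip_force: 0.0
```

Emit:
step_arm(rows=[[0, 0, 0, 0, 0, 0], [0, 0, 0, 0, 0, 0], [0, 0, 0, 0, 0, 0], [0, 0, 0, 0, 0, 0], [0, 0, 0, 0, 0, 0]], jaw=0, squeeze=35)

```text
time: 23.42
position: [0.5555, -0.353, 0.2499]
tool_rot: [0.827, 0.562, 0.0, 0.0]
ft_force: [-0.2, -0.3, 1.7]
grip_width: 0.0096
grip_force: 34.9
```

The tile is gripped at 10 mm. Next I'll lift it out and carry it towards the mat. I'll tilt on the way so the wrist camera can see the horn's rim.

Emit:
step_arm(rows=[[0, 0, 0.02, 0, 0, 0], [0, 0, 0.04, 0, 0, 0], [0, 0, 0.045, 0, 0, 0], [0, 0, 0.045, 0, 0, 0], [0.0005, 0.0454, 0.0125, 0, 0, 2.7], [0.0005, 0.0454, 0.0125, 0, 0, 2.7], [0.0005, 0.0454, 0.0125, 0, 0, 2.7], [0.0005, 0.0454, 0.0125, 0, 0, 2.7], [0.0005, 0.0454, 0.0125, 0, 0, 2.7], [0.0005, 0.0454, 0.0125, 0, 0, 2.7], [0.0005, 0.0454, 0.0125, 0, 0, 2.7], [0.0005, 0.0454, 0.0125, 0, 0, 2.7]])

```text
time: 24.92
position: [0.5587, 0.0118, 0.5013]
tool_rot: [0.707, 0.707, 0.0, 0.0]
ft_force: [0.3, 0.4, -1.8]
grip_width: 0.0094
grip_force: 34.9
```

Emit:
step_arm(rows=[[0, 0, 0, 8, 0, 0], [0, 0, 0, 8, 0, 0], [0, 0, 0, 8, 0, 0], [0, 0, 0, 8, 0, 0], [0, 0, 0, 8, 0, 0], [0, 0, 0, 0, 0, 0], [0, 0, 0, 0, 0, 0]])

```text
time: 25.8
position: [0.5592, 0.0102, 0.5003]
tool_rot: [0.665, 0.665, 0.241, -0.241]
ft_force: [-0.6, 0.3, -0.9]
grip_width: 0.0095
grip_force: 34.9
```

```bash
python3 - <<'E'
from h import *
camera('wrist'); camera('wrist')
c=snap('wrist'); cv2.imwrite('pics/w8.png',c['pixels']); np.save('w8.npy',cloud(c)); o=get_obs(); print(o['position'],o['tool_rot'],o['grip_width'],o['time'],o['q'])
r=cut_out('horn','wrist'); print([(x['confidence'],x['extent']) for x in r[:2]])
E
```

```text
[0.55931657 0.01049531 0.50019413] [ 0.66472347  0.66459703  0.24133016 -0.24127422] 0.009704163037358377 25.95 [-0.32029527  0.37183032  1.50636084  0.65534433  1.53107648 -0.43842801]
[(0.73, [329.8, 86.1, 70.6, 116.9])]
```

View pics/w8.png

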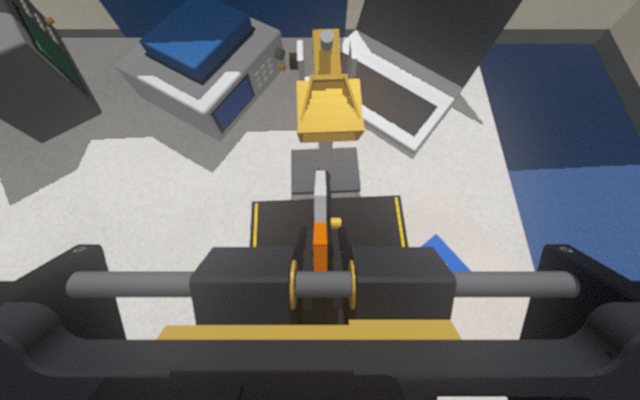

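The wrist view shows the horn from front-above, with its mouth at columns 297–363 and rows 78–140. The held tile is edge-on at (320,220). I'll extract the rim in 3D.

```bash
python3 - <<'E'
from h import *
W=np.load('w8.npy'); b=cv2.imread('pics/w8.png').astype(int)
br=(b[...,2]-b[...,0]>50)&(W[...,2]>.2)&(W[...,1]>.2)
for r in range(30,144,3):
    print(r, *(f"{W[r,c,1]*1000:.1f},{W[r,c,2]*1000:.1f}{'' if br[r,c] else '-'}" for c in (318,330,342)), ' x-range', np.round(W[r,br[r],0][[0,-1]]*1000,1) if br[r].any() else '')
E
```

```text
30 379.4,310.7 363.2,323.4- 1125.7,-276.6-  x-range [549.6 577.6]
33 374.9,310.6 359.0,323.2- 1125.6,-289.9-  x-range [549.6 577.7]
36 372.3,308.9 356.4,321.8- 1126.8,-304.6-  x-range [549.5 578.8]
39 368.9,307.8 353.8,320.3- 742.4,-0.9-  x-range [549.5 578.7]
42 366.1,306.3 352.5,317.7- 729.8,0.6-  x-range [549.6 578.8]
45 363.1,304.9 354.4,312.3- 700.7,16.4-  x-range [549.5 578.8]
48 359.2,304.4 357.3,305.9- 689.7,17.1-  x-range [549.5 578.7]
51 355.7,303.4 356.4,302.8 677.4,19.0-  x-range [548.8 578.7]
54 352.8,302.0 354.0,300.9 668.5,18.2-  x-range [550.6 578.7]
57 350.5,300.0 350.4,300.0 657.8,18.9-  x-range [550.6 578.7]
60 347.1,299.0 347.3,298.8 649.2,17.9-  x-range [550.7 579.9]
63 343.7,298.0 343.9,297.7 638.4,18.9-  x-range [550.6 579.8]
66 340.4,296.9 341.5,295.8 628.7,19.1-  x-range [550.6 579.8]
69 338.1,294.8 338.4,294.5 618.6,19.8-  x-range [550.6 579.9]
72 334.6,294.0 334.7,293.8 610.5,18.5-  x-range [550.6 579.8]
75 325.5,298.7 323.5,300.7 324.1,300.1  x-range [545.5 586.8]
78 322.0,298.0 320.8,299.2 322.2,297.7  x-range [546.8 597.6]
81 321.7,293.8 323.0,292.5 323.
[... 585 characters left out ...]
601.8]
111 286.4,287.2 286.5,287.0 286.6,287.0  x-range [533.7 601.7]
114 282.4,287.3 282.4,287.3 282.8,286.8  x-range [533.7 601.6]
117 279.2,286.4 279.1,286.5 279.4,286.0  x-range [533.9 602.5]
120 275.7,285.8 274.9,286.9 275.7,285.8  x-range [533.9 602.4]
123 271.9,285.8 271.5,286.4 271.8,285.8  x-range [534.  603.2]
126 267.8,286.3 268.7,284.9 268.5,285.2  x-range [534.1 603.1]
129 264.9,284.9 265.2,284.5 264.8,285.0  x-range [534.2 604.5]
132 261.8,284.0 262.2,283.3 291.6,240.0  x-range [534.3 602. ]
135 289.0,237.5 289.0,237.4 289.1,237.2  x-range [535.7 601.5]
138 286.8,234.1 286.1,235.1 287.1,233.6  x-range [534.7 601.2]
141 283.3,232.7 283.6,232.2 283.5,232.3-  x-range [534.4 570.7]
```

```bash
cat > goal.py <<'E'
from h import *
d=np.radians(21.3); az=np.radians(92.6); M=np.array([.568,.2732,.2573])
hx=np.array([np.cos(d)*np.cos(az),np.cos(d)*np.sin(az),np.sin(d)])
tx=-hx; hy=np.cross([0,0,1],hx); hy/=np.linalg.norm(hy); hz=np.cross(hx,hy); tz=hz; ty=np.cross(tz,tx)
P=M-.12*hx; G=np.stack([ty,tx,-tz],1)
TCP=P-G@np.array([.0002,-.005,.2119])
if __name__=='__main__':
    o=get_obs(); C=R.from_quat(o['tool_rot']); rv=(R.from_matrix(G)*C.inv()).as_rotvec(degrees=True)
    print('P',P,'TCP goal',TCP,'quat',R.from_matrix(G).as_quat(),'dpos',TCP-o['position'],'rv',rv,np.linalg.norm(rv))
    # clearance along path to the horn (box-ish hull in horn frame: mouth 70x57 at -90 to guide)
    pts=[]
    for x in (-.016,0,.016,-.032,.032):
        for z in np.linspace(.15,.246,12): pts+= [[x,-.006,z],[x,.014,z]]
    for x in (-.04,.04):
        for y in np.linspace(-.097,.097,9):
            for z in np.linspace(-.05,.113,8): pts.append([x,y,z])
    for y in (-.06,.06): pts+=[[x,y,z] for x in (.05,.12) for z in (-.03,.03)]
    pts=np.array(pts); p0=o['position']
    for order in ('both','pos_first'):
      for t in np.linspace(0,1,11):
        Rt=(R.from_rotvec(rv*t,degrees=True)*C).as_matrix(); p=p0+(TCP-p0)*t
        q=(pts@Rt.T+p-M)@np.stack([hx,hy,hz],1)  # horn frame, from mouth
        dx=np.maximum(-q[:,0],0); dy=np.maximum(abs(q[:,1])-.036,0); dz=np.maximum(abs(q[:,2])-.03,0)
        print(round(t,1),round(1000*np.sqrt(dx**2+dy**2+dz**2).min()),end=' ')
      print(); break
E
python3 goal.py
```

```text
P [0.57307172 0.16151215 0.21370985] TCP goal [0.57657497 0.07995572 0.40931897] quat [ 0.98252149  0.02229653 -0.00419282 -0.18476149] dpos [ 0.0172327   0.06943602 -0.09079686] rv [-15.57597047  45.4104074  -75.28231248] 89.28685529685453
0.0 83 0.1 74 0.2 69 0.3 67 0.4 70 0.5 76 0.6 85 0.7 94 0.8 99 0.9 86 1.0 74
```

Emit:
step_arm(rows=[[0.0017, 0.0069, -0.0091, -1.56, 4.54, -7.53], [0.0017, 0.0069, -0.0091, -1.56, 4.54, -7.53], [0.0017, 0.0069, -0.0091, -1.56, 4.54, -7.53], [0.0017, 0.0069, -0.0091, -1.56, 4.54, -7.53], [0.0017, 0.0069, -0.0091, -1.56, 4.54, -7.53], [0.0017, 0.0069, -0.0091, -1.56, 4.54, -7.53], [0.0017, 0.0069, -0.0091, -1.56, 4.54, -7.53], [0.0017, 0.0069, -0.0091, -1.56, 4.54, -7.53], [0.0017, 0.0069, -0.0091, -1.56, 4.54, -7.53], [0.0017, 0.0069, -0.0091, -1.56, 4.54, -7.53], [0, 0, 0, 0, 0, 0], [0, 0, 0, 0, 0, 0]])

```text
time: 27.5
position: [0.5765, 0.0792, 0.4091]
tool_rot: [0.983, 0.023, -0.003, -0.185]
ft_force: [0.6, 0.6, -1.5]
grip_width: 0.0095
grip_force: 34.9
```

```bash
python3 - <<'E'
import numpy as np
from goal import *
camera('wrist');camera('wrist')
o=get_obs(); C=R.from_quat(o['tool_rot']); print('q',o['q'].round(2),o['grip_width'],o['ft_force'])
print('dpos',(TCP-o['position'])*1000,'rv',(R.from_matrix(G)*C.inv()).as_rotvec(degrees=True),'t',o['time'])
Rt=C.as_matrix(); f=o['position']+Rt@np.array([.0002,-.005,.2119]); print('face now',f)
for n in('scene','top'):
    c=snap(n); W=cloud(c); cv2.imwrite(f'pics/{n}2.png',c['pixels']); np.save(n+'2.npy',W)
    for r in cut_out('tile',n)[:1]:
        p=W[r['region']];p=p[~np.isnan(p[:,0])]; print(n,r['confidence'],r['extent'],np.percentile(p,[2,50,98],axis=0).round(3).tolist())
a=cv2.imread('pics/scene2.png')[130:330,270:570];cv2.imwrite('pics/s2c.png',cv2.resize(a,None,fx=2.6,fy=2.6))
E
```

```text
q [-0.13  0.47  1.55  0.39  1.21  1.23] 0.009639671420829516 [ 0.09954533  0.03065135 -1.29884935]
dpos [0.06027238 0.9899312  0.07889051] rv [0.0150527  0.12932765 0.03261527] t 27.6
face now [0.57349942 0.16047268 0.21360219]
scene 0.74 [210.7, 216.6, 25.5, 24.6] [[0.419, -0.376, -0.001], [0.491, -0.323, 0.057], [0.502, -0.294, 0.097]]
```

View pics/s2c.png

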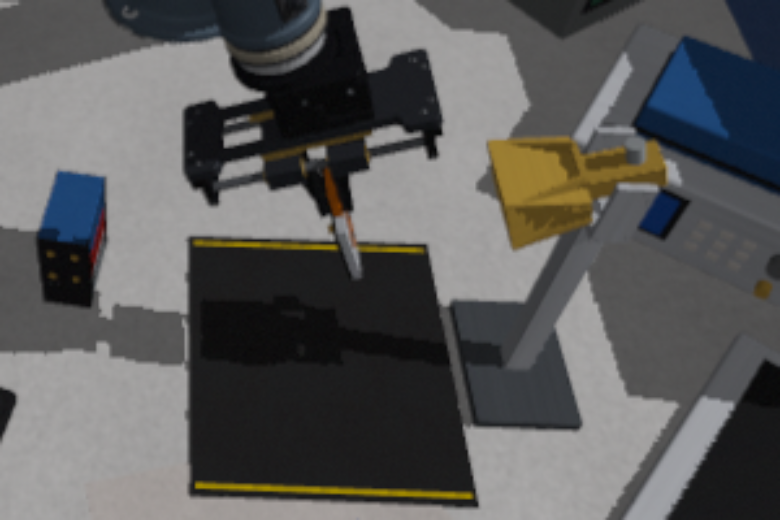

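The scene crop shows the tile at (345,230), patch side to the horn and tab up, parallel to the mouth's rim. The column stands at left. I'll do a numeric check of the held tile in the scene cloud, relative to the horn in the same picture.

```bash
python3 - <<'E'
from goal import *
o=get_obs(); Rt=R.from_quat(o['tool_rot']).as_matrix()
W=np.load('scene2.npy')-np.array([.0018,-.0006,-.0016]); b=cv2.imread('pics/scene2.png').astype(int)
q=(W.reshape(-1,3)-o['position'])@Rt  # tool frame
t=np.stack([q[:,1],q[:,0],.2439-q[:,2]],1) # tile frame x,y,z
k=(abs(t[:,0])<.012)&(abs(t[:,1])<.04)&(t[:,2]>-.005)&(t[:,2]<.062)
T=t[k]; print(len(T),np.percentile(T,[2,50,98],axis=0).round(4).tolist())
e=T[T[:,1]>.027]; 
for a,c in ((0,.015),(.015,.03),(.03,.045),(.045,.06)):
    m=(e[:,2]>a)&(e[:,2]<c); print(a,m.sum(),np.percentile(e[m,0],[3,50,97]).round(4) if m.sum() else '')
# horn rim in same cloud, in goal horn frame about M
m=(b[...,2]-b[...,0]>60)&(W[...,2]>.2)&(W[...,1]>.22)
h=(W[m]-M)@np.stack([hx,hy,hz],1)
print('horn min x',np.percentile(h[:,0],[.3,1,3]).round(4))
for a in np.arange(-.03,.03,.01):
    s=(h[:,2]>a)&(h[:,2]<a+.01); print('z',a.round(3),s.sum(),'front x',np.percentile(h[s,0],[1,5]).round(4) if s.sum()>3 else '')
print('y range front',np.percentile(h[h[:,0]<.012,1],[1,99]).round(4),'z',np.percentile(h[h[:,0]<.012,2],[1,99]).round(4))
E
```

```text
145 [[-0.0066, -0.019, 0.0016], [-0.0036, 0.0307, 0.0332], [0.0099, 0.0331, 0.0582]]
0 20 [-0.0053 -0.0006  0.0039]
0.015 22 [-0.0056 -0.0015  0.0036]
0.03 24 [-0.0056 -0.0006  0.004 ]
0.045 20 [-0.0055 -0.0013  0.0038]
horn min x [0.0005 0.0013 0.0027]
z -0.03 21 front x [0.0048 0.0063]
z -0.02 88 front x [0.0027 0.005 ]
z -0.01 73 front x [0.0018 0.0038]
z 0.0 108 front x [0.0025 0.0045]
z 0.01 498 front x [0.004  0.0234]
z 0.02 575 front x [0.001  0.0028]
y range front [-0.0358  0.0346] z [-0.022   0.0309]
```

The tile sits straight in the grip. Position and tilt agree with the horn to about 1–2 mm and 1°. I'll trim 1 mm, let it settle, and hand in.

Emit:
step_arm(rows=[[0, 0.001, 0.0005, 0, 0.1, 0], [0, 0, 0, 0, 0, 0], [0, 0, 0, 0, 0, 0], [0, 0, 0, 0, 0, 0], [0, 0, 0, 0, 0, 0], [0, 0, 0, 0, 0, 0], [0, 0, 0, 0, 0, 0], [0, 0, 0, 0, 0, 0]])

```text
time: 28.8
position: [0.5764, 0.0802, 0.4092]
tool_rot: [0.983, 0.021, -0.005, -0.185]
ft_force: [-1.1, -0.1, -1.2]
grip_width: 0.0097
grip_force: 34.9
```

```bash
python3 - <<'E'
from goal import *
o=get_obs(); C=R.from_quat(o['tool_rot'])
e=(TCP-o['position'])*1000; rv=(R.from_matrix(G)*C.inv()).as_rotvec(degrees=True); print(e,rv,o['grip_width'],abs(o['joint_velocities']).max())
if np.linalg.norm(e)<2.5 and np.linalg.norm(rv)<1 and o['grip_width']>.008: print(hand_in())
E
```

```text
[ 0.13471624 -0.24107318  0.07056336] [ 0.02042895 -0.05993964  0.08375826] 0.009687055886279805 0.0006674994012838197
the job is handed in; nothing more can be done
None
```

I handed the job in at about 29 s of the 72 s allowed: the red and blue cases are stacked on the grey one within about 1 mm of it, and the orange-tab tile is held still 12 cm in front of the horn's mouth, tab up and patch facing it, to within about 2 mm and 1–2°, the horn's dip being measured at about 21°.

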